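# Press two wooden blanks under a bayonet press cap and hold it down

### The arm

A 6-joint arm with a two-finger parallel gripper is mounted at the origin on the work surface. World frame = base frame: x ahead of the robot, y to its left, z up, the work surface at z = 0. Lengths are in m, angles in rad, forces in N, time in s.
With the tool pointing down it reaches from about 0.35 to 0.775 m from the base axis. Payload 7.3 kg.
Tool frame: the origin (TCP) lies at the centre of the arm's flange, where the gripper is bolted on; the fingertips stand 178 mm ahead of it and the grasp point (between the pads) lies 159 mm ahead of it (tip_extent is the distance from the TCP to the fingertips, in m); z points along the fingers, y is the line along which they close (so a half turn about z gives the same grasp; the last joint's range is limited). The gripper opens to 92 mm and grips with 3 to 60 N. Pads are 19 mm wide; open, the fingers measure 130 mm over their backs; the gripper's body (75 mm by 190 mm) begins 47 mm behind the grasp point.
Start: joints at [0.993, 0.342, 1.524, -0, 1.275, -0.146], TCP at [0.22, 0.477, 0.405] pointing down, gripper open.
Joint ranges: [-2.53, 2.53], [-0.77, 2.02], [0.04, 2.7], [-1, 4.14], [0.28, 2.66], [-3.11, 3.11]. Speed limits (rad/s): [2.57, 2.57, 3.14, 3.14, 3.14, 3.14].

### API

Orientations are given as [roll, pitch, yaw] about the fixed x, y, z axes, in that order (R = Rz(yaw) Ry(pitch) Rx(roll)).
In Python, from cell import * gives the robot as it stands.
- The arm moves only by the tool arm_command, never from a script. Its arguments are lists of equal length, an entry for each row: "xyz": the shift along the world's x, y, z in mm, a list of three; "spin": the turn about the world's z in degrees. In form: {"xyz": [[tx, ty, tz], ...], "spin": [spin, ...]}. A call has 1 to 20 rows; each row shifts and turns the commanded pose from where the row before left it; what a row does not reach is not made up. A row lasts 1/10 s, in which the tool goes at most 50 mm and 8.59 degrees, less where a joint would pass 70% of its speed; a pose out of reach is approached as far as the arm can. A call with a gripper value outside its range is refused whole. "jaw" is the opening, from -1 (shut) to 1 (fully open), set as the call begins (left out, the last holds). The fingers move at their own pace and stop on an object; "squeeze" is the grip in N (left out, the last holds). Time passes only in rows, so rows that do not move let the fingers close. It gives the time, the measured TCP pose, the force, the opening and the grip force at its end, in the units of the state.
- observe(): the state, without advancing time (a new reading comes with each control period).
- read_camera(name): name is "side" or "top"; returns a dict with "img" (480x640x3 uint8, red, green, blue), "depth" (480x640 float32, m along the optical axis (not along the pixel's ray), 0 where there is no reading), "fx", "fy", "cx", "cy" (pixels), "world_from_camera" (4x4, takes a point from camera to world coordinates). Camera axes: x right, y up, looking along -z (the intrinsics and any distortion apply to the point x, -y, -z); pixel columns grow to the right and rows downward; lengths in m; the calibration is good to about 2 mm. A picture is of the moment at which its call begins.
- hand_in(): hands the job in; it is judged then, once.
The state is a dict: "time": time; "qpos": joint angles; "qvel": joint speeds; "joint_efforts": joint torques, N m; "tool_pos": TCP position; "tool_rot": TCP orientation; "contact_force": force on the tool from outside, world axes, zero at the start; "torque": the same for the moment, N m; "opening": finger opening in m; "grip_force": force on a finger pad.
Only numpy, scipy, OpenCV 4.12 (cv2) and the standard library are available. Lean on these libraries where they do the work, as an engineer would, in place of code of your own. Each camera call takes 0.05 s, during which the arm holds its last target. There are 200 camera calls.

### The job

Lay the cork separator sheet squarely on the wooden blank that is already on the press plate, then stack the second blank squarely on the cork. Then set the steel press cap centrally on the stack with its crossbar across the line of the two hooks, push it down against the spring, turn it a quarter turn clockwise (seen from above) so that the bar ends go under the hooks, and finish still gripping the cap and pressing it almost to the bottom of the plate's travel, clear below the hooks, without letting go. Leave the glue bottle, the pot of sticks and the sanding block where they are.

Things in the scene. Friction and masses are not known exactly. Their poses are not given: they have to be found in the camera images.
- press: Fixed grey press. Origin: centre of the underside of its 202 (x) x 100 x 10 base. Two hooks stand at both ends of its own x axis: posts at |x| = 86 to 98, 40 wide in y, each with a flange pointing inwards over |x| = 58 to 98. Between the flanges (inside |x| = 58) and on both y sides the stack and the cap are free from above.
- hook (a point): Middle of the underside of the flange of the +x hook: x = 70 in the press frame, 102 above the bench; flange 10 thick, 40 wide. Below it, from 70 up, a stop wall (|x| = 62 to 87) ends the clockwise turn of the bar: y below -14 is closed, the +y side is open. The -x hook is the same turned half round.
- plate (a joint): Spring travel of the press plate in m: 0 = up, positive = pushed down, end stop 0.016. About 4.5 N starts it; then 0.9 N per mm (17 N at 14 mm). If the bar is let up against the hooks it stands at 0.007; the cap must finally be held further down, beyond 0.011: aim for 0.014.
- plate_top (a point): Centre of the top of the sprung steel plate, 84 (along press x) x 44 x 8 thick, 36 above the bench when up.
- blank_low: Loose pale wooden blank 84 (its x) x 64 (its y) x 20 high, 75 g, lying on the press plate, long side along the line of the hooks. Origin: centre of underside. It overhangs the plate by 10 on each long side, so fingers may reach down there.
- sheet: Loose stiff cork separator sheet 90 (x) x 70 (y) x 5 thick, 25 g, lying on the dark offcut block. Origin: centre of underside (30 above the bench at the start).
- offcut: Fixed dark wooden offcut block 70 (x) x 44 (y) x 30 high carrying the sheet; the sheet overhangs it by about 13 on each long side. Origin: centre of underside.
- blank_top: Second loose pale wooden blank, 84 (x) x 64 (y) x 20 high, 75 g, lying flat on the bench. Origin: centre of underside.
- cap: Loose steel press cap, 0.35 kg. Origin: centre of the tip of its nose, at the bottom. Nose 20 diameter, 16 long; hub 52 diameter and crossbar 150 long (x axis) x 16 wide, both 16 to 28 above the origin; dark grip fin 46 (x) x 18 (y), 28 to 68 above. On the 45 high stack on the plate its nose touches at 81 above the bench, bar top at 109. The nose turns without dragging the blank.
- cap_grip (a point): Point on the axis of the cap's grip fin, 50 above the cap's origin; pinch the fin across its 18 mm thickness (cap y).
- stand: Fixed dark wooden parking block 64 x 64 x 22 high with a 28 square hole; the cap's hub rests on it with the nose in the hole (cap origin 6 above the bench). Origin: centre of underside.
- glue: Bystander: white glue bottle, 56 diameter, 140 high. Origin: centre of underside.
- stick_pot: Bystander: black pot of wooden sticks, 72 diameter, about 150 high. Origin: centre of underside.
- sanding_block: Bystander: black rubber sanding block 100 x 55 x 34. Origin: centre of underside.
Not all that is in view belongs to the job. Of the things that look like the sheet, the middle-sized one is meant.

How it is judged:
By the outcome, as a careful person would: the job done as asked, in the order asked, and still so for the second after the job is handed in, while the arm keeps its last pose, push and grip.
It also fails if it takes over 72 s, if anything falls off the work surface, if the arm or the gripper's body presses on something with over 40 N, if the wrist force passes 120 N, or if a joint passes its speed limit or range.

## Working session

There is one attempt and no reset: what is moved stays moved. The work goes in short steps, Python scripts to look and compute and a tool call to move; the robot and the scene stay as the last step left them, time stands still between calls to the robot, and variables do not carry over. Pictures are saved under pics/ and viewed, at most 10 in all, crops included, and the job is handed in when it is done.

Besides the shell and the picture viewer there is one more tool, called by a JSON object that holds its "fn" and its "kwargs". arm_command: Moves the arm, as the interface text tells. Its arguments: {"type":"object","properties":{"xyz":{"type":"array","items":{"type":"array","items":{"type":"number"}}},"spin":{"type":"array","items":{"type":"number"}},"jaw":{"type":"number"},"squeeze":{"type":"number"}},"required":["xyz","spin"]}

```bash
ls; mkdir -p pics; cat > h.py <<'E'
from cell import *
import numpy as np, cv2
def save(name,fn,crop=None,scale=1):
    c=read_camera(name); im=c["img"]; np.savez('/tmp/%s.npz'%name,**c)
    if crop: r0,r1,c0,c1=crop; im=im[r0:r1,c0:c1]
    if scale!=1: im=cv2.resize(im,None,fx=scale,fy=scale)
    cv2.imwrite('pics/'+fn,im[:,:,::-1]); return c
def load(name): return dict(np.load('/tmp/%s.npz'%name))
def pts(c):
    d=c["depth"]; v,u=np.mgrid[:480,:640]
    p=np.stack([(u-c["cx"])/c["fx"]*d,-(v-c["cy"])/c["fy"]*d,-d,np.ones_like(d)],-1)
    return (p@np.array(c["world_from_camera"]).T)[...,:3]
def ray(c,u,v,z):
    T=np.array(c["world_from_camera"]); r=T[:3,:3]@np.array([(u-c["cx"])/c["fx"],-(v-c["cy"])/c["fy"],-1]); o=T[:3,3]
    return o+r*(z-o[2])/r[2]
E
python3 - <<'E'
from h import *
for n in("top","side"):
    c=save(n,n+'0.png'); print(n,{k:(v if k not in("img","depth") else v.shape) for k,v in c.items()})
print(observe())
E
```

```text
pics
top {'img': (480, 640, 3), 'depth': (480, 640), 'fx': 435.12243351902015, 'fy': 435.12243351902015, 'cx': 319.8279033536551, 'cy': 242.6105061936027, 'world_from_camera': array([[-0.01385386,  0.9967895 , -0.07885918,  0.42772841],
       [-0.99986047, -0.01307391,  0.0103982 ,  0.05774429],
       [ 0.00933382,  0.07899223,  0.99683153,  1.22228623],
       [ 0.        ,  0.        ,  0.        ,  1.        ]])}
side {'img': (480, 640, 3), 'depth': (480, 640), 'fx': 607.8954831959529, 'fy': 607.8954831959529, 'cx': 309.95543929343165, 'cy': 234.04489713547719, 'world_from_camera': array([[ 0.97938483,  0.08659201, -0.18250255,  0.28687006],
       [-0.20137612,  0.48966738, -0.84833574, -1.02588408],
       [ 0.01590645,  0.8675988 ,  0.49701036,  0.69881992],
       [ 0.        ,  0.        ,  0.        ,  1.        ]])}
{'time': 0.1, 'qpos': array([ 9.93019369e-01,  3.42649124e-01,  1.52487312e+00,  5.53775359e-06,
        1.27537910e+00, -1.45992532e-01]), 'qvel': array([-0.00039978, -0.00141226, -0.00261763, -0.0005198 , -0.00083309,
       -0.00202627]), 'joint_efforts': array([ 2.66957788e-03, -4.32002664e+01, -2.44694728e+01,  7.21178809e-02,
        5.26302529e-02, -7.63397793e-05]), 'tool_pos': array([0.21962669, 0.47673924, 0.40413322]), 'tool_rot': array([-3.14029865e+00, -1.95621115e-04,  2.70980649e+00]), 'contact_force': array([0.64314958, 0.32844387, 1.27083588]), 'torque': array([-0.01995324, -0.01276431, -0.01405607]), 'grip_force': 0.0, 'opening': 0.09182398716665593}
```

View pics/top0.png

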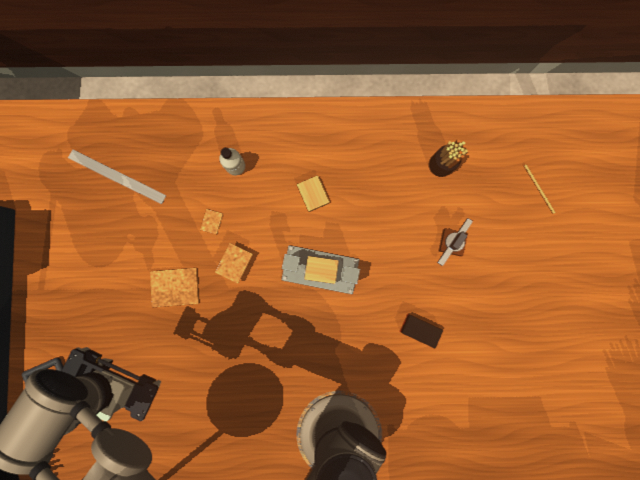

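View pics/side0.png

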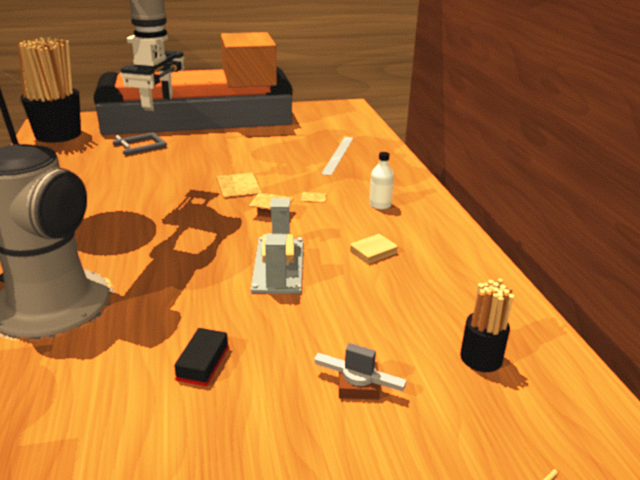

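The top view shows three cork-like sheets: large at (175,287), middle-sized at (234,263), raised on the dark offcut, and small at (211,222). I choose the middle one. The pale loose blank is at (313,194), the press with the lower blank at (321,270), and the cap on its stand at (455,242). The side view agrees: the middle sheet at (265,203) is raised.

```bash
cat >> h.py <<'E'
def rect(P,m,c,zlo,zhi,box=None):
    """Rect of pixels in mask m (contour cast to median z of its points)"""
    m=m&(P[...,2]>zlo)&(P[...,2]<zhi)
    if box: 
        b=np.zeros_like(m); b[box[0]:box[1],box[2]:box[3]]=1; m=m&b
    n,l,s,_=cv2.connectedComponentsWithStats(m.astype(np.uint8)); k=1+np.argmax(s[1:,4]); m=l==k
    z=np.median(P[...,2][m]); cs,_=cv2.findContours(m.astype(np.uint8),cv2.RETR_EXTERNAL,cv2.CHAIN_APPROX_NONE)
    q=np.array([ray(c,u,v,z)[:2] for u,v in max(cs,key=len)[:,0]])*1000
    (x,y),(w,h),a=cv2.minAreaRect(q.astype(np.float32))
    if w<h: w,h,a=h,w,a+90
    px=c["fx"]; pix=1000*(1.22-z)/px
    return dict(ctr=(round(x,1),round(y,1)),size=(round(w+pix,1),round(h+pix,1)),long_deg=round((a+90)%180-90,1),z=round(z*1000,1),n=int(m.sum()))
E
python3 - <<'E'
from h import *
c=load("top");P=pts(c);A=np.ones((480,640),bool)
for nm,box,lo,hi in [("small",(200,245,195,228),-.005,.05),("sheetmid",(235,295,212,258),.025,.06),("blank_top",(170,215,290,335),.01,.05),("blank_low",(245,300,300,345),.045,.08),("press_flanges",(235,300,275,320),.09,.13),("press_fl2",(235,300,330,370),.09,.13),("base",(235,305,270,370),.005,.02),("cap_bar",(210,275,430,485),.024,.045),("cap_fin",(210,275,430,485),.06,.09),("sand",(305,355,395,450),.02,.06)]:
    try: print(nm,rect(P,A,c,lo,hi,box))
    except Exception as e: print(nm,e)
hsv=cv2.cvtColor(c["img"],cv2.COLOR_RGB2HSV)
for v,u in [(287,175),(263,234),(222,211),(194,313),(270,321),(242,455),(300,230),(260,350),(233,463)]: print((u,v),hsv[v,u],c["img"][v,u],P[v,u].round(4))
im=np.vstack([cv2.resize(c["img"][195:315,140:300],(800,600))])
cv2.imwrite('pics/crop.png',im[:,:,::-1])
E
```

```text
small {'ctr': (587.0, 351.4), 'size': (np.float64(129.2), np.float64(93.2)), 'long_deg': 0.2, 'z': np.float64(0.3), 'n': 1451}
sheetmid {'ctr': (469.9, 282.1), 'size': (np.float64(92.2), np.float64(71.4)), 'long_deg': -26.5, 'z': np.float64(34.4), 'n': 840}
blank_top {'ctr': (662.3, 64.1), 'size': (np.float64(87.8), np.float64(66.9)), 'long_deg': 22.8, 'z': np.float64(19.6), 'n': 690}
blank_low {'ctr': (448.2, 44.2), 'size': (np.float64(86.3), np.float64(66.2)), 'long_deg': 81.1, 'z': np.float64(55.6), 'n': 742}
press_flanges {'ctr': (465.7, 122.6), 'size': (np.float64(42.5), np.float64(42.0)), 'long_deg': 77.9, 'z': np.float64(111.7), 'n': 247}
press_fl2 {'ctr': (433.1, -29.5), 'size': (np.float64(42.9), np.float64(42.0)), 'long_deg': 77.9, 'z': np.float64(111.6), 'n': 249}
base {'ctr': (450.8, 46.1), 'size': (np.float64(204.2), np.float64(105.2)), 'long_deg': 77.9, 'z': np.float64(9.7), 'n': 1384}
cap_bar {'ctr': (520.6, -322.9), 'size': (np.float64(149.7), np.float64(60.7)), 'long_deg': -19.8, 'z': np.float64(33.6), 'n': 368}
cap_fin {'ctr': (519.5, -323.1), 'size': (np.float64(51.3), np.float64(22.4)), 'long_deg': -35.5, 'z': np.float64(72.7), 'n': 137}
sand {'ctr': (278.6, -225.9), 'size': (np.float64(105.4), np.float64(57.4)), 'long_deg': 64.3, 'z': np.float64(33.2), 'n': 772}
(175, 287) [ 16 167 220] [220 154  76] [0.4057 0.4488 0.0048]
(234, 263) [ 17 168 220] [220 155  75] [0.469  0.2796 0.0356]
(211, 222) [ 15 176 219] [219 141  68] [0.5863 0.3504 0.0039]
(313, 194) [ 18 155 222] [222 168  87] [0.6597 0.0624 0.0188]
(321, 270) [ 19 152 220] [220 170  89] [0.4464 0.0435 0.0569]
(455, 242) [11 80 92] [92 74 63] [ 0.5155 -0.3131  0.0743]
(230, 300) [ 12 198 180] [180  98  40] [ 0.3674  0.2976 -0.0019]
(350, 260) [ 23  49 152] [152 145 123] [ 0.4738 -0.0382  0.0124]
(463, 233) [ 12  66 105] [105  89  78] [ 0.5393 -0.3356  0.0734]
```

View pics/crop.png

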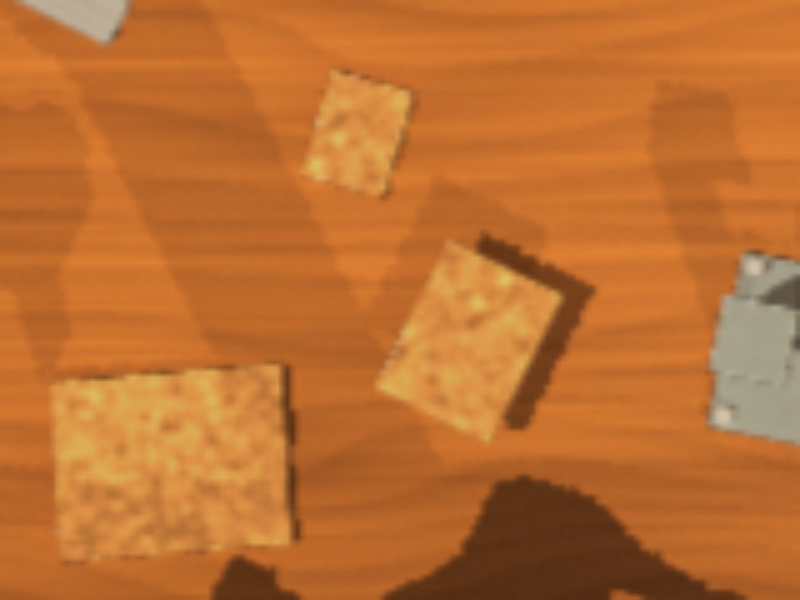

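The crop shows the chosen middle sheet at (470,345), casting a raised shadow. The small one at (358,133) and the large one at (172,462) lie flat, so the choice holds. Next I refine with both views.

```bash
python3 - <<'E'
from h import *
for n in ("top","side"):
    c=save(n,n+'1.png'); P=pts(c).reshape(-1,3)*1000
    print(n)
    for nm,x,y,r,lo,hi in [("sheet",470,282,62,30,42),("blank_top",662,64,60,14,26),("blank_low",448,44,52,51,62),("fl+",466,122,35,106,118),("fl-",433,-30,35,106,118),("cap_fin",520,-323,35,66,84),("cap_bar",520,-323,85,28,39),("stand",520,-323,60,16,26)]:
        q=P[(np.hypot(P[:,0]-x,P[:,1]-y)<r)&(P[:,2]>lo)&(P[:,2]<hi)]
        if len(q)<20: print(nm,len(q)); continue
        (a,b),(w,h),t=cv2.minAreaRect(q[:,:2].astype(np.float32))
        if w<h: w,h,t=h,w,t+90
        ev,V=np.linalg.eigh(np.cov(q[:,:2].T)); pa=np.degrees(np.arctan2(V[1,1],V[0,1]))
        print(nm,len(q),'rect',np.round([a,b,w,h,(t+90)%180-90],1),'mean',q.mean(0).round(1),'pca',round((pa+90)%180-90,1),'zstd',q[:,2].std().round(2))
E
```

```text
top
sheet 815 rect [469.8 282.2  89.4  70.  -26.2] mean [469.4 282.5  34.4] pca -26.7 zstd 2.14
blank_top 674 rect [663.   64.1  84.4  63.9  22.5] mean [662.6  64.1  19.6] pca 23.4 zstd 2.29
blank_low 716 rect [448.2  44.2  83.7  63.7  81.1] mean [448.5  44.4  55.5] pca 79.8 zstd 2.04
fl+ 243 rect [465.8 122.7  40.   39.7  77.8] mean [465.7 122.4 111.5] pca 78.1 zstd 2.03
fl- 246 rect [433.2 -29.6  39.7  39.6  78. ] mean [433.2 -29.6 111.5] pca 43.8 zstd 2.13
cap_fin 128 rect [ 520.  -324.9   46.5   18.5  -36.6] mean [ 520.  -323.9   73.3] pca -36.3 zstd 2.83
cap_bar 329 rect [ 519.4 -326.   148.    53.1  -21.6] mean [ 519.5 -321.8   33.7] pca -35.3 zstd 2.37
stand 201 rect [ 517.4 -325.   100.3   66.1  -13.7] mean [ 519.3 -317.6   21.7] pca 33.2 zstd 2.25
side
sheet 324 rect [468.  278.1  91.7  78.4 -26.7] mean [456.9 285.9  34.9] pca 23.7 zstd 1.57
blank_top 666 rect [661.5  60.8  87.7  68.4  23.2] mean [660.4  56.5  19.8] pca 20.7 zstd 1.89
blank_low 207 rect [448.1  40.4  86.1  63.7  82.3] mean [456.4  37.4  55.9] pca -72.4 zstd 1.49
fl+ 199 rect [464.2 117.6  44.7  38.5  80.2] mean [464.1 114.5 111.4] pca 77.0 zstd 1.97
fl- 277 rect [431.7 -33.4  48.9  39.7  80. ] mean [431.7 -36.8 111.7] pca -88.7 zstd 1.84
cap_fin 334 rect [ 519.8 -328.5   45.9   21.7  -34.4] mean [ 518.8 -331.2   72.8] pca -34.9 zstd 2.62
cap_bar 948 rect [ 516.1 -334.2  150.    39.4  -32.6] mean [ 518.4 -335.3   33.7] pca -35.4 zstd 2.2
stand 532 rect [ 512.2 -333.    96.7   66.5   -3.2] mean [ 512.7 -346.7   22.1] pca -21.8 zstd 2.17
```

{"fn": "arm_command", "kwargs": {"xyz": [[25, -19.5, -14], [25, -19.5, -14], [25, -19.5, -14], [25, -19.5, -14], [25, -19.5, -14], [25, -19.5, -14], [25, -19.5, -14], [25, -19.5, -14], [25, -19.5, -14], [25, -19.5, -14], [0, 0, 0], [0, 0, 0], [0, 0, 0]], "spin": [-0.2, -0.2, -0.2, -0.2, -0.2, -0.2, -0.2, -0.2, -0.2, 0, 0, 0, 0], "jaw": 1, "squeeze": 12}}

```text
time: 1.5
tool_pos: [0.4692, 0.2823, 0.265]
tool_rot: [3.141, -0.0, 2.679]
contact_force: [0.2, 0.0, 0.5]
opening: 0.0918
grip_force: 0.0
```

{"fn": "arm_command", "kwargs": {"xyz": [[0.6, 0, -20], [0, 0, -20], [0, 0, -15], [0, 0, -10], [0, 0, -6], [0, 0, 0], [0, 0, 0]], "spin": [0, 0, 0, 0, 0, 0, 0]}}

```text
time: 2.2
tool_pos: [0.4704, 0.2821, 0.1944]
tool_rot: [3.141, 0.001, 2.679]
contact_force: [0.6, 0.2, 0.7]
opening: 0.0918
grip_force: 0.0
```

{"fn": "arm_command", "kwargs": {"xyz": [[0, 0, 0], [0, 0, 0], [0, 0, 0], [0, 0, 0], [0, 0, 0], [0, 0, 0], [0, 0, 0], [0, 0, 0]], "spin": [0, 0, 0, 0, 0, 0, 0, 0], "jaw": -1, "squeeze": 10}}

```text
time: 3.0
tool_pos: [0.4704, 0.2818, 0.194]
tool_rot: [3.141, 0.0, 2.678]
contact_force: [-0.5, 0.3, 5.5]
opening: 0.0699
grip_force: 10.0
```

{"fn": "arm_command", "kwargs": {"xyz": [[0, 0, 10], [0, 0, 20], [0, 0, 30], [0, 0, 30], [0, 0, 20], [-2, -24, 0], [-2, -24, 0], [-2, -24, 0], [-2, -24, 0], [-2, -24, 0], [-2, -24, 0], [-2, -24, 0], [-2, -24, 0], [-3, -24, 0], [-3, -21, 0], [0, 0, 0], [0, 0, 0], [0, 0, 0]], "spin": [0, 0, 0, 0, 0, -7.35, -7.35, -7.35, -7.35, -7.35, -7.35, -7.35, -7.35, -7.35, -7.35, 0, 0, 0]}}

```text
time: 4.8
tool_pos: [0.4483, 0.0455, 0.3039]
tool_rot: [3.141, -0.0, 1.398]
contact_force: [-0.4, 0.5, -0.2]
opening: 0.0698
grip_force: 10.0
```

```bash
python3 - <<'E'
from h import *
s=save("side","side2.png",(130,310,180,380),4); s=observe(); print(s["tool_pos"],np.degrees(s["tool_rot"]),s["opening"],s["grip_force"])
c=save("top","t2.png")
P=pts(c).reshape(-1,3)*1000
for z in range(120,170,6):
    q=P[(abs(P[:,0]-448)<90)&(abs(P[:,1]-44)<90)&(P[:,2]>z)&(P[:,2]<z+6)]; print(z,len(q))
E
```

```text
[0.44835529 0.04558392 0.30382204] [ 1.79990178e+02 -1.26811318e-02  8.01029929e+01] 0.06969944501810013 9.999919831752777
120 0
126 0
132 0
138 0
144 0
150 0
156 0
162 0
168 0
```

View pics/side2.png

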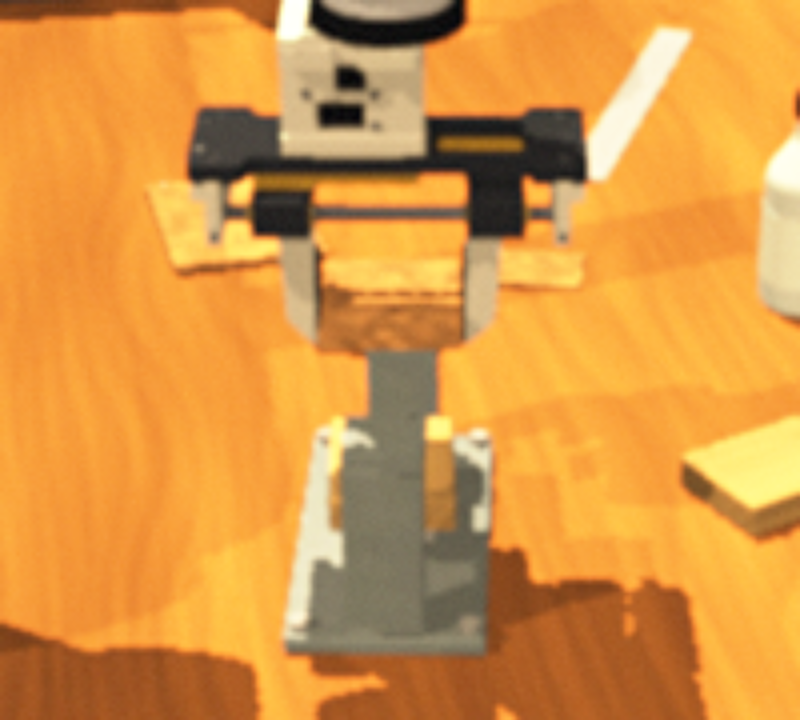

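The picture shows the sheet held between the fingers (320–465, 255–345), with the press below and the lower blank's edges at (335,470) and (440,470). I check the tilt from depth.

```bash
python3 - <<'E'
from h import *
c=load("side");P=pts(c)*1000; img=c["img"]
for v in range(186,222,3):
    u=278; print(v,P[v,u].round(0),img[v,u], P[v,270].round(0), P[v,290].round(0))
E
```

```text
186 [511. 435.   0.] [255 189  70] [490. 437.   1.] [543. 431.  -0.]
189 [508. 417.  -0.] [254 187  69] [487. 419.   1.] [540. 411.   0.]
192 [505. 399.   0.] [254 185  70] [485. 401.   1.] [536. 390.   2.]
195 [503. 385.  -2.] [254 196  85] [482. 385.  -0.] [534. 378.  -1.]
198 [456.  75. 146.] [254 214  99] [440.  77. 146.] [480.  74. 144.]
201 [454.  62. 145.] [255 210  96] [437.  62. 146.] [478.  62. 143.]
204 [452.  51. 144.] [245 167  74] [436.  51. 145.] [475.  44. 146.]
207 [450.  37. 144.] [152  89  41] [434.  40. 144.] [473.  33. 145.]
210 [448.  25. 144.] [196 118  54] [433.  31. 143.] [470.  17. 146.]
213 [445.   9. 146.] [203 127  57] [430.  15. 144.] [469.   7. 145.]
216 [444.   3. 143.] [212 133  65] [429.   4. 144.] [467.  -4. 144.]
219 [463. 129.  67.] [120 117  97] [463. 253.   1.] [510. 245.   1.]
```

{"fn": "arm_command", "kwargs": {"xyz": [[0, -0.9, -15], [0, 0, -20], [0, 0, -20], [0, 0, -12], [0, 0, -8], [0, 0, -4], [0, 0, -3], [0, 0, -1], [0, 0, 0], [0, 0, 0]], "spin": [0, 0, 0, 0, 0, 0, 0, 0, 0, 0]}}

```text
time: 5.9
tool_pos: [0.4484, 0.0439, 0.2211]
tool_rot: [3.141, -0.0, 1.396]
contact_force: [-0.5, 0.4, -0.3]
opening: 0.0698
grip_force: 10.0
```

{"fn": "arm_command", "kwargs": {"xyz": [[0, 0.5, -0.7], [0, 0, 0], [0, 0, 0]], "spin": [0, 0, 0]}}

```text
time: 6.2
tool_pos: [0.4483, 0.0444, 0.2201]
tool_rot: [3.141, 0.0, 1.396]
contact_force: [0.4, -0.2, -0.6]
opening: 0.0699
grip_force: 10.0
```

{"fn": "arm_command", "kwargs": {"xyz": [[0, 0, 0], [0, 0, 0], [0, 0, 0], [0, 0, 0], [0, 0, 0], [0, 0, 10], [0, 0, 20], [0, 0, 30], [0, 0, 30], [15, 0, 20], [30, 0, 0], [30, 4, 0], [35, 4, 0], [35, 4, 0], [35, 4, 0], [30, 4, 0], [0, 0, 0], [0, 0, 0], [0, 0, 0]], "spin": [0, 0, 0, 0, 0, 0, 0, 0, 0, 0, -8, -8, -8, -8, -8, -8, -8, -1, 0], "jaw": 1}}

```text
time: 8.1
tool_pos: [0.6579, 0.0644, 0.3304]
tool_rot: [-3.142, 0.0, 0.404]
contact_force: [0.6, 0.0, 0.1]
opening: 0.0919
grip_force: 0.0
```

```bash
cat >> h.py <<'E'
def seg(c,x,y,r,lo,hi,nm=''):
    P=pts(c).reshape(-1,3)*1000
    q=P[(np.hypot(P[:,0]-x,P[:,1]-y)<r)&(P[:,2]>lo)&(P[:,2]<hi)]
    (a,b),(w,h),t=cv2.minAreaRect(q[:,:2].astype(np.float32))
    if w<h: w,h,t=h,w,t+90
    ev,V=np.linalg.eigh(np.cov(q[:,:2].T)); pa=np.degrees(np.arctan2(V[1,1],V[0,1]))
    print(nm,len(q),'rect',np.round([a,b,w,h,(t+90)%180-90],1),'mean',q.mean(0).round(1),'pca',round((pa+90)%180-90,1))
E
python3 - <<'E'
from h import *
c=save("top","t3.png"); seg(c,448,44,56,56,68,'sheet'); seg(c,466,122,35,106,118,'f+'); seg(c,433,-30,35,106,118,'f-')
s=observe(); print(s["tool_pos"],np.degrees(s["tool_rot"]),s["opening"])
E
```

```text
sheet 0 rect [0. 0. 0. 0. 0.] mean [nan nan nan] pca nan
f+ 0 rect [0. 0. 0. 0. 0.] mean [nan nan nan] pca nan
f- 245 rect [433.1 -29.9  40.2  39.5  77.9] mean [433.2 -29.8 111.5] pca 36.2
[0.65780097 0.0644214  0.33051962] [1.79999111e+02 1.20300792e-02 2.31386190e+01] 0.09188262116794266
  avg = a.mean(axis, **keepdims_kw)
  ret = um.true_divide(
h.py:33: RuntimeWarning: Degrees of freedom <= 0 for slice
  ev,V=np.linalg.eigh(np.cov(q[:,:2].T)); pa=np.degrees(np.arctan2(V[1,1],V[0,1]))
  c *= np.true_divide(1, fact)
  c *= np.true_divide(1, fact)
h.py:34: RuntimeWarning: Mean of empty slice.
  print(nm,len(q),'rect',np.round([a,b,w,h,(t+90)%180-90],1),'mean',q.mean(0).round(1),'pca',round((pa+90)%180-90,1))
```

```bash
python3 - <<'E'
from h import *
c=save("side","s3.png",(160,310,190,390),4); seg(c,448,44,60,58,65,'sheet')
E
```

```text
sheet 372 rect [448.2  43.3  98.8  69.1  79.7] mean [455.5  47.5  61.1] pca -87.8
```

View pics/s3.png

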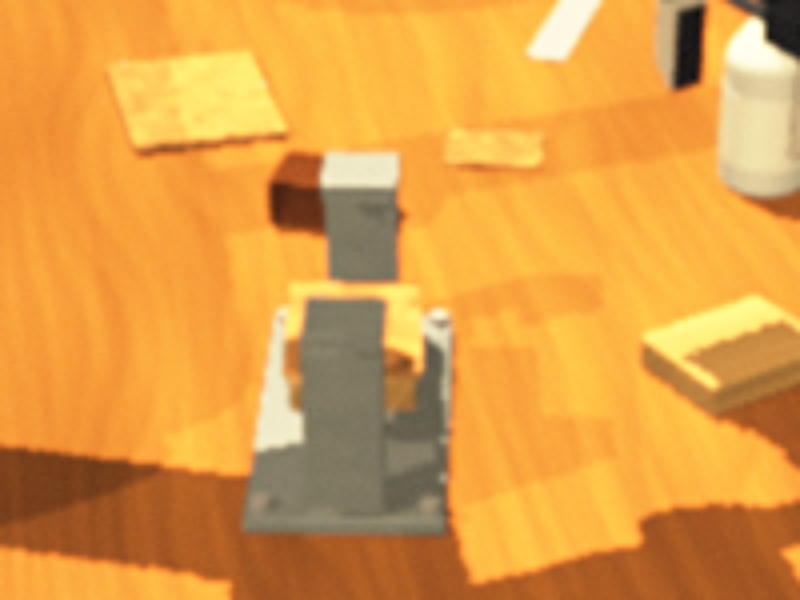

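{"fn": "arm_command", "kwargs": {"xyz": [[5, -0.3, -30], [0, 0, -35], [0, 0, -35], [0, 0, -25], [0, 0, -15], [0, 0, -7], [0, 0, -2], [0, 0, 0], [0, 0, 0]], "spin": [0, 0, 0, 0, 0, 0, 0, 0, 0]}}

```text
time: 9.1
tool_pos: [0.6638, 0.0641, 0.1825]
tool_rot: [3.141, -0.002, 0.401]
contact_force: [0.2, 0.1, -0.6]
opening: 0.0918
grip_force: 0.0
```

The crop shows the sheet lying square on the lower blank at (355,320), overhanging evenly on both sides; the offcut at (300,190) is empty.

{"fn": "arm_command", "kwargs": {"xyz": [[-1, 0, -1], [0, 0, 0], [0, 0, 0]], "spin": [0, 0, 0]}}

```text
time: 9.4
tool_pos: [0.6623, 0.0641, 0.1804]
tool_rot: [3.141, -0.0, 0.401]
contact_force: [-0.6, 0.1, -0.4]
opening: 0.0917
grip_force: 0.0
```

{"fn": "arm_command", "kwargs": {"xyz": [[0, 0, 0], [0, 0, 0], [0, 0, 0], [0, 0, 0], [0, 0, 0], [0, 0, 0], [0, 0, 0], [0, 0, 0]], "spin": [0, 0, 0, 0, 0, 0, 0, 0], "jaw": -1, "squeeze": 15}}

```text
time: 10.2
tool_pos: [0.6623, 0.0641, 0.18]
tool_rot: [3.142, 0.0, 0.401]
contact_force: [-0.0, 0.6, -0.5]
opening: 0.0638
grip_force: 15.0
```

{"fn": "arm_command", "kwargs": {"xyz": [[0, 0, 10], [0, 0, 25], [0, 0, 35], [0, 0, 35], [0, 0, 25], [-22, -2, 0], [-22, -2, 0], [-22, -2, 0], [-22, -2, 0], [-22, -2, 0], [-22, -2, 0], [-22, -2, 0], [-20, -2, 0], [-20, -2, 0], [-20, -1.7, 0], [0, 0, 0], [0, 0, 0], [0, 0, 0]], "spin": [0, 0, 0, 0, 0, 5.7, 5.7, 5.7, 5.7, 5.7, 5.7, 5.7, 5.7, 5.7, 5.7, 0, 0, 0]}}

```text
time: 12.0
tool_pos: [0.4492, 0.0444, 0.3105]
tool_rot: [3.14, -0.0, 1.394]
contact_force: [0.3, 0.0, -0.4]
opening: 0.0636
grip_force: 15.0
```

```bash
python3 - <<'E'
from h import *
s=observe(); print(s["tool_pos"],np.degrees(s["tool_rot"]),s["opening"],s["grip_force"])
c=save("side","s4.png");P=pts(c)*1000
for u in (265,278,290):
    col=P[:,u]; k=(col[:,2]>125)&(col[:,2]<165)&(abs(col[:,1]-44)<50)&(abs(col[:,0]-448)<40); q=col[k]; print(u,len(q),q[::3].round(0).tolist())
E
```

```text
[0.44919134 0.04440661 0.31054431] [ 1.79893479e+02 -1.30501223e-02  7.98650570e+01] 0.06359197093126691 14.99962493777275
265 28 [[431.0, 86.0, 151.0], [429.0, 75.0, 150.0], [427.0, 61.0, 150.0], [425.0, 47.0, 151.0], [423.0, 33.0, 151.0], [421.0, 18.0, 152.0], [420.0, 7.0, 152.0], [419.0, 5.0, 146.0], [419.0, 7.0, 139.0], [419.0, 7.0, 132.0]]
278 28 [[457.0, 81.0, 152.0], [455.0, 68.0, 151.0], [453.0, 58.0, 149.0], [450.0, 42.0, 151.0], [449.0, 32.0, 149.0], [446.0, 15.0, 152.0], [444.0, 2.0, 152.0], [444.0, -0.0, 147.0], [444.0, 1.0, 140.0], [444.0, -0.0, 133.0]]
290 28 [[481.0, 79.0, 150.0], [479.0, 67.0, 150.0], [476.0, 50.0, 152.0], [474.0, 39.0, 150.0], [472.0, 28.0, 149.0], [470.0, 13.0, 151.0], [468.0, 2.0, 150.0], [467.0, 0.0, 144.0], [467.0, -4.0, 140.0], [467.0, -2.0, 132.0]]
```

{"fn": "arm_command", "kwargs": {"xyz": [[-0.8, 0, -15], [0, 0, -18], [0, 0, -15], [0, 0, -10], [0, 0, -6], [0, 0, -3], [0, 0, -1], [0, 0, -0.5], [0, 0, 0], [0, 0, 0]], "spin": [0, 0, 0, 0, 0, 0, 0, 0, 0, 0]}}

```text
time: 13.05
tool_pos: [0.4476, 0.0444, 0.2419]
tool_rot: [3.141, -0.0, 1.396]
contact_force: [0.9, -0.4, -0.2]
opening: 0.0634
grip_force: 15.0
```

{"fn": "arm_command", "kwargs": {"xyz": [[0.7, 0, -0.5], [0, 0, -0.4], [0, 0, 0], [0, 0, 0]], "spin": [0, 0, 0, 0]}}

```text
time: 13.45
tool_pos: [0.4484, 0.0444, 0.2408]
tool_rot: [3.141, -0.0, 1.396]
contact_force: [0.2, -1.1, 1.8]
opening: 0.0637
grip_force: 15.0
```

{"fn": "arm_command", "kwargs": {"xyz": [[0, 0, 0], [0, 0, 0], [0, 0, 0], [0, 0, 0], [0, 0, 5], [0, 0, 20], [0, 0, 35], [0, 0, 40], [6, -30, 0], [6, -32, 0], [6, -32, 0], [6, -32, 0], [6, -32, 0], [6, -32, 0], [6, -32, 0], [6, -32, 0], [6, -32, 0], [6, -32, 0], [6, -30, 0], [6, -20, 0]], "spin": [0, 0, 0, 0, 0, 0, 0, 0, 5.5, 5.5, 5.5, 5.5, 5.5, 5.5, 5.5, 5.5, 5.5, 5.5, 5.5, 3.5], "jaw": 1}}

```text
time: 15.45
tool_pos: [0.52, -0.3256, 0.3408]
tool_rot: [-3.141, 0.0, 2.515]
contact_force: [0.3, -0.7, -0.6]
opening: 0.0917
grip_force: 0.0
```

```bash
python3 - <<'E'
from h import *
s=observe(); print(s["tool_pos"],np.degrees(s["tool_rot"]),s["opening"])
c=save("top","t5.png",(190,310,240,400),5); seg(c,448,44,52,74,90,'top'); seg(c,448,44,62,57,66,'sheet');seg(c,466,122,35,106,118,'f+'); seg(c,433,-30,35,106,118,'f-')
E
```

```text
[ 0.52004375 -0.32561187  0.34081527] [-1.79986210e+02  1.66986275e-02  1.44089364e+02] 0.09169921294596882
top 771 rect [449.4  45.   83.7  63.7  79.9] mean [449.1  44.9  80.5] pca 80.0
sheet 98 rect [449.5  46.5  89.7  69.7  79.8] mean [448.4  59.6  60.7] pca 81.1
f+ 245 rect [465.6 122.7  39.9  39.5  77.5] mean [465.6 122.5 111.6] pca -33.7
f- 244 rect [433.1 -29.8  40.   39.5  78.2] mean [433.1 -29.6 111.6] pca -70.6
```

View pics/t5.png

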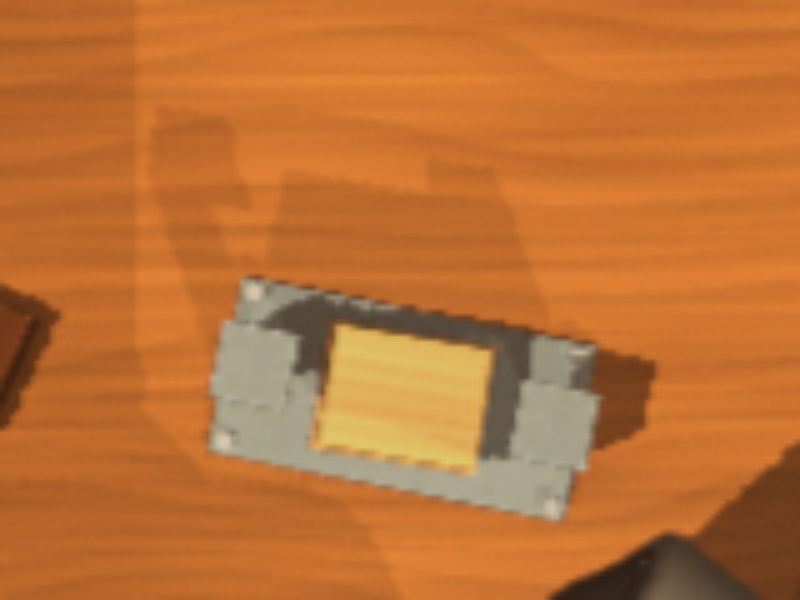

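The stack is square: the top blank at (405,398) sits between the two flanges. Next I grasp the cap.

{"fn": "arm_command", "kwargs": {"xyz": [[0, 1, -25], [0, 0, -35], [0, 0, -30], [0, 0, -18], [0, 0, -10], [0, 0, -5], [0, 0, -2], [0, 0, 0], [0, 0, 0]], "spin": [0, 0, 0, 0, 0, 0, 0, 0, 0]}}

```text
time: 16.4
tool_pos: [0.5204, -0.3227, 0.2167]
tool_rot: [3.142, 0.002, 2.513]
contact_force: [0.2, 0.3, -0.5]
opening: 0.092
grip_force: 0.0
```

{"fn": "arm_command", "kwargs": {"xyz": [[0, 0, 0], [0, 0, 0], [0, 0, 0], [0, 0, 0], [0, 0, 0], [0, 0, 0], [0, 0, 0], [0, 0, 0], [0, 0, 0], [0, 0, 0], [0, 0, 0], [0, 0, 0]], "spin": [0, 0, 0, 0, 0, 0, 0, 0, 0, 0, 0, 0], "jaw": -1, "squeeze": 50}}

```text
time: 17.6
tool_pos: [0.5201, -0.3228, 0.2157]
tool_rot: [-3.141, 0.0, 2.512]
contact_force: [-1.9, -1.4, -0.7]
opening: 0.0177
grip_force: 50.0
```

{"fn": "arm_command", "kwargs": {"xyz": [[0, 0, 10], [0, 0, 25], [0, 0, 35], [0, 0, 35], [0, 0, 25], [-5, 25, 0], [-6, 32, 0], [-6, 32, 0], [-6, 32, 0], [-6, 32, 0], [-6, 32, 0], [-6, 32, 0], [-6, 32, 0], [-6, 32, 0], [-6, 32, 0], [-6, 30, 0], [-6, 25, 0], [0, 0, 0], [0, 0, 0], [0, 0, 0]], "spin": [0, 0, 0, 0, 0, 2, 2, 2, 2, 2, 2, 2, 2, 2, 2, 2, 2, 0, 0, 0]}}

```text
time: 19.6
tool_pos: [0.4493, 0.0449, 0.3458]
tool_rot: [3.142, 0.0, 2.931]
contact_force: [0.3, -0.7, -3.8]
opening: 0.0177
grip_force: 50.0
```

```bash
python3 - <<'E'
from h import *
s=observe(); print(s["tool_pos"],np.degrees(s["tool_rot"]),s["opening"],s["contact_force"])
c=save("side","s6.png",(130,280,180,380),4)
P=pts(c).reshape(-1,3)*1000
q=P[(abs(P[:,0]-449)<95)&(abs(P[:,1]-45)<45)&(P[:,2]>140)&(P[:,2]<215)]
for z in range(140,215,5):
    k=q[(q[:,2]>=z)&(q[:,2]<z+5)]; 
    if len(k)>5: print(z,len(k),k.min(0).round(0),k.max(0).round(0))
E
```

```text
[0.44934002 0.0449428  0.34580075] [1.79999377e+02 1.51871712e-02 1.67916968e+02] 0.017726170894315975 [ 0.28649112 -0.71593705 -3.81286463]
140 13 [442.  30. 141.] [457.  40. 144.]
150 72 [380.  16. 152.] [523.  54. 155.]
155 172 [378.  14. 155.] [524.  54. 160.]
160 330 [378.  12. 160.] [526.  66. 165.]
165 110 [379.  16. 165.] [523.  59. 170.]
170 38 [428.  24. 170.] [474.  44. 175.]
175 45 [429.  19. 175.] [474.  42. 180.]
180 52 [428.  13. 180.] [475.  41. 185.]
185 51 [429.  15. 185.] [474.  42. 190.]
190 61 [429.  13. 190.] [474.  43. 195.]
195 38 [429.  13. 195.] [471.  39. 200.]
200 26 [434.  15. 201.] [455.  22. 205.]
```

View pics/s6.png

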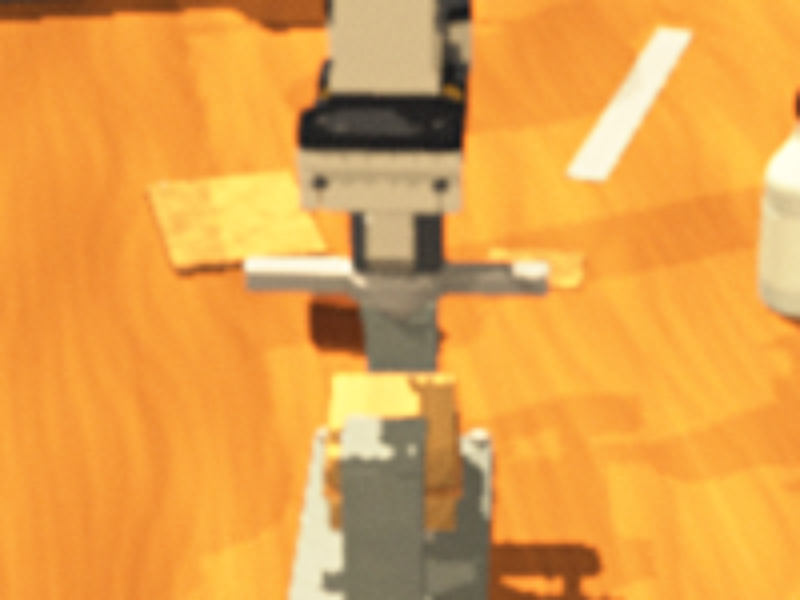

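The cap hangs level over the stack, with its bar from (245,272) to (548,275). It sits about 2 mm to +x of the tool axis, so I compensate for that and descend.

{"fn": "arm_command", "kwargs": {"xyz": [[-2, 0.6, -10], [0, 0, -15], [0, 0, -12], [0, 0, -8], [0, 0, -5], [0, 0, -2], [0, 0, -1], [0, 0, 0], [0, 0, 0]], "spin": [0, 0, 0, 0, 0, 0, 0, 0, 0]}}

```text
time: 20.55
tool_pos: [0.4473, 0.046, 0.293]
tool_rot: [3.141, 0.001, 2.932]
contact_force: [-0.4, -1.2, -4.4]
opening: 0.0181
grip_force: 50.0
```

```bash
python3 - <<'E'
from h import *
s=observe(); print(s["tool_pos"],np.degrees(s["tool_rot"]),s["contact_force"])
c=save("side","s7.png"); P=pts(c).reshape(-1,3)*1000
def st(nm,m): k=P[m]; print(nm,len(k),np.percentile(k,1,0).round(1),np.percentile(k,99,0).round(1))
st('bar',(abs(P[:,0]-449)<90)&(abs(P[:,1]-45)<35)&(P[:,2]>102)&(P[:,2]<108))
st('blank',(abs(P[:,0]-449)<60)&(abs(P[:,1]-45)<48)&(P[:,2]>64)&(P[:,2]<78))
c=save("top","t7.png"); P=pts(c).reshape(-1,3)*1000
st('bar_top',(abs(P[:,0]-449)<90)&(abs(P[:,1]-45)<35)&(P[:,2]>105)&(P[:,2]<116))
E
```

```text
[0.44732016 0.04603164 0.2929815 ] [1.79987816e+02 4.58786947e-02 1.67963416e+02] [-0.37386921 -1.1860131  -4.3919541 ]
bar 189 [378.2  16.6 102.1] [520.   52.5 107.9]
blank 62 [410.2  -3.   64.2] [481.8  53.   77.8]
bar_top 66 [377.3  25.1 106.6] [523.4  67.9 114.5]
```

{"fn": "arm_command", "kwargs": {"xyz": [[-0.5, 0, -1], [0, 0, -1], [0, 0, -1], [0, 0, -1], [0, 0, 0]], "spin": [0, 0, 0, 0, 0]}}

```text
time: 21.15
tool_pos: [0.4467, 0.046, 0.2887]
tool_rot: [3.142, 0.0, 2.931]
contact_force: [-0.8, 0.4, -1.5]
opening: 0.0174
grip_force: 50.0
```

{"fn": "arm_command", "kwargs": {"xyz": [[0, 0, -1.5], [0, 0, -1.5], [0, 0, -1.5], [0, 0, -1.5], [0, 0, -1.5], [0, 0, -1.5], [0, 0, -1.5], [0, 0, 0], [0, 0, 0]], "spin": [0, 0, 0, 0, 0, 0, 0, 0, 0]}}

```text
time: 22.05
tool_pos: [0.4467, 0.046, 0.2785]
tool_rot: [3.141, 0.0, 2.931]
contact_force: [-3.5, 0.4, 8.1]
opening: 0.0174
grip_force: 50.0
```

```bash
cat > m.py <<'E'
from h import *
s=observe(); print(s["tool_pos"],np.degrees(s["tool_rot"]),s["contact_force"],s["torque"])
import sys
a=np.radians(float(sys.argv[1]))
for n in ("top","side"):
    c=save(n,n+"m.png"); P=pts(c).reshape(-1,3)*1000; d=P[:,:2]-[449.3,45.6]
    l=d@[np.cos(a),np.sin(a)]; w=d@[-np.sin(a),np.cos(a)]
    for sg in(1,-1):
        k=P[(sg*l>32)&(sg*l<70)&(abs(w)<4)&(P[:,2]>75)&(P[:,2]<125)]
        print(n,sg,len(k),'bar z',np.median(k[:,2]).round(1) if len(k) else None)
    k=P[(abs(P[:,0]-449)<55)&(abs(P[:,1]-45)<50)&(P[:,2]>55)&(P[:,2]<90)]
    ang=np.radians(80);e=k[:,:2]-[449.3,45]
    u=e@[np.cos(ang),np.sin(ang)];v=e@[-np.sin(ang),np.cos(ang)]
    t=k[(abs(abs(u)-33)<6)&(abs(v)<28)] ; print(n,'blank top z',len(t),np.median(t[:,2]).round(1) if len(t) else None)
E
python3 m.py -12.1
```

```text
[0.44672906 0.04603772 0.27853881] [1.79990132e+02 2.77914501e-02 1.67960647e+02] [-3.49160304  0.37347452  8.10092491] [ 0.0787305   0.63633398 -0.01191516]
top 1 4 bar z 97.6
top -1 19 bar z 97.2
top blank top z 0 None
side 1 38 bar z 97.2
side -1 35 bar z 97.1
side blank top z 17 69.3
```

{"fn": "arm_command", "kwargs": {"xyz": [[0, 0, -1], [0.13, 0.09, -0.5], [0.13, 0.09, 0], [0.13, 0.09, 0], [0.13, 0.09, 0], [0.13, 0.09, 0], [0.13, 0.09, 0], [0.13, 0.09, 0], [0.13, 0.09, 0], [0.13, 0.09, 0], [0, 0, 0], [0, 0, 0]], "spin": [0, -5, -5, -5, -5, -5, -5, -5, -5, -5, 0, 0]}}

```text
time: 23.35
tool_pos: [0.4487, 0.0468, 0.2776]
tool_rot: [3.138, 0.002, 2.146]
contact_force: [-0.1, -0.3, 8.2]
opening: 0.0175
grip_force: 50.0
```

```bash
python3 m.py -57.1
```

```text
[0.4487121  0.04678112 0.27761304] [1.79817175e+02 1.30905336e-01 1.22954132e+02] [-0.12842496 -0.32611099  8.17688451] [-0.0087386   0.09861491 -0.01537907]
top 1 0 bar z None
top -1 0 bar z None
top blank top z 0 None
side 1 41 bar z 96.5
side -1 24 bar z 96.1
side blank top z 30 69.2
```

{"fn": "arm_command", "kwargs": {"xyz": [[0.13, 0.09, 0], [0.13, 0.09, 0], [0.13, 0.09, 0], [0.13, 0.09, 0], [0.13, 0.09, 0], [0.13, 0.09, 0], [0.13, 0.09, 0], [0.13, 0.09, 0], [0.13, 0.09, 0], [0, 0, 0], [0, 0, 0]], "spin": [-5, -5, -5, -5, -5, -5, -5, -5, -5, 0, 0]}}

```text
time: 24.55
tool_pos: [0.4501, 0.0475, 0.2778]
tool_rot: [3.137, -0.0, 1.361]
contact_force: [0.3, 0.0, 8.3]
opening: 0.0181
grip_force: 50.0
```

```bash
python3 m.py 77.9; python3 - <<'E'
from h import *
c=load("side"); cv2.imwrite('pics/s8.png',cv2.resize(c["img"][140:290,180:380],(800,600))[:,:,::-1])
E
```

```text
[0.45010711 0.04746402 0.27775328] [ 1.79727015e+02 -2.34236050e-02  7.79571834e+01] [0.32823741 0.01632943 8.25876472] [-0.22209059  0.05296834  0.04824688]
top 1 0 bar z None
top -1 0 bar z None
top blank top z 0 None
side 1 4 bar z 112.4
side -1 13 bar z 111.7
side blank top z 27 68.3
```

View pics/s8.png

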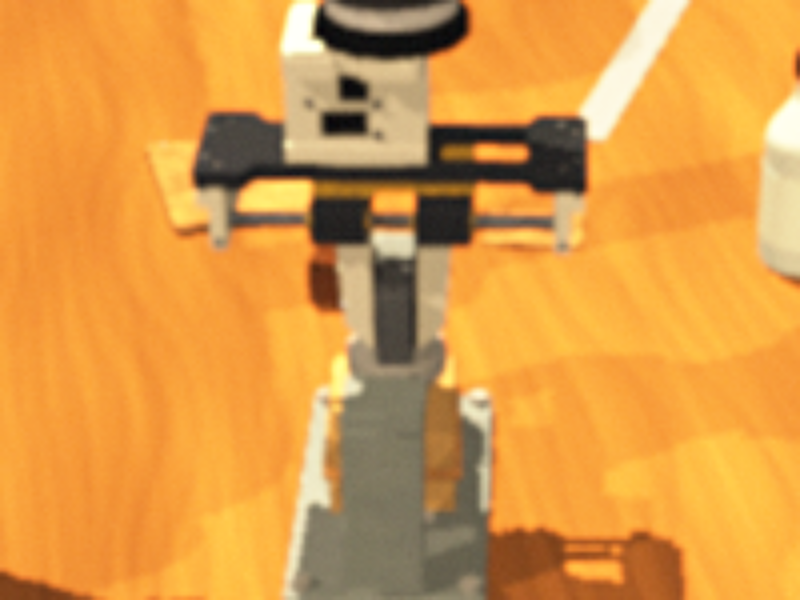

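The bar has turned under the hooks: only the flange shows at (390,390), and the fin is gripped at (395,310). Last, a small press down.

{"fn": "arm_command", "kwargs": {"xyz": [[0, 0, -0.7], [0, 0, -0.6], [0, 0, 0], [0, 0, 0], [0, 0, 0], [0, 0, 0]], "spin": [0, 0, 0, 0, 0, 0]}}

```text
time: 25.25
tool_pos: [0.4501, 0.0474, 0.2766]
tool_rot: [3.137, -0.0, 1.361]
contact_force: [1.3, -1.6, 10.4]
opening: 0.0176
grip_force: 50.0
```

```bash
python3 m.py 77.9; python3 - <<'E'
from h import *
c=load("side");P=pts(c).reshape(-1,3)*1000
d=P[:,:2]-[449.3,45.6]
k=P[(np.hypot(d[:,0],d[:,1])<27)&(P[:,2]>85)&(P[:,2]<102)]; print('hub',len(k),np.histogram(k[:,2],np.arange(85,103)))
k=P[(np.hypot(d[:,0],d[:,1])<30)&(P[:,2]>120)&(P[:,2]<140)]; print('fin',len(k),np.histogram(k[:,2],np.arange(120,141,2)))
E
```

```text
[0.45012387 0.04744021 0.27657135] [ 1.79717318e+02 -2.46361807e-02  7.79598417e+01] [ 1.34596453 -1.5739493  10.39493622] [-0.24235123  0.11718253 -0.00814172]
top 1 0 bar z None
top -1 0 bar z None
top blank top z 0 None
side 1 3 bar z 114.4
side -1 13 bar z 111.5
side blank top z 26 67.4
hub 144 (array([ 1,  1,  1,  1,  2,  4,  5,  4, 24, 32, 27, 16,  5,  3,  6,  6,  6]), array([ 85,  86,  87,  88,  89,  90,  91,  92,  93,  94,  95,  96,  97,
        98,  99, 100, 101, 102]))
fin 308 (array([18, 23, 25, 26, 19, 25, 47, 71, 37, 17]), array([120, 122, 124, 126, 128, 130, 132, 134, 136, 138, 140]))
```

```bash
python3 -c "
from cell import *
print(hand_in())"
```

```text
the job is handed in; nothing more can be done
None
```

The job is handed in: the cork and second blank lie square on the lower blank, and the cap is turned under the hooks, still gripped, with the plate about 14 mm down by my camera and tool-height readings (the force reading suggests nearer 12.5 mm), at about 25 s of the 72 s allowed.

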